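# Tip an upended tube rack over a low pad and load it, holes up, in the tray

### The arm

A 6-joint arm with a two-finger parallel gripper is mounted at the origin on the work surface. World frame = base frame: x ahead of the robot, y to its left, z up, the work surface at z = 0. Lengths are in m, angles in rad, forces in N, time in s.
With the tool pointing down it reaches from about 0.375 to 0.825 m from the base axis. Payload 5.5 kg.
Tool frame: the origin (TCP) lies at the centre of the arm's flange, where the gripper is bolted on; the fingertips stand 173 mm ahead of it and the grasp point (between the pads) lies 155 mm ahead of it; z points along the fingers, x is the direction in which the jaws open and shut, and the axes are right-handed (so a half turn about z gives the same grasp; the last joint's range is limited). The gripper opens to 85 mm and grips with 20 to 120 N. Pads are 22 mm wide; open, the fingers measure 114 mm over their backs; the gripper's body (76 mm by 85 mm) begins 54 mm behind the grasp point. The pads swing forward as they close: fully open they stand 13 mm farther back than shut.
Start: joints at [1.194, 0.314, -0.047, 1.21, 0, 1.571], TCP at [0.221, 0.558, 0.405] pointing down, gripper open.
Joint ranges: [-2.67, 2.67], [-0.69, 1.73], [-1.03, 1.25], [-2.08, 2.16], [-1.42, 1.45], [-3.14, 3.14]. Speed limits (rad/s): [2.39, 2.39, 3.01, 3.14, 3.14, 3.14].

### API

Orientations are given as a rotation vector (axis times angle).
In Python, from bench import ctrl gives the robot as it stands. The module is installed in compiled form; this text tells all that it offers.
- The arm moves only by the tool step_arm, never from a script. Its argument "steps" is a list of rows, each a list of 7 numbers: the shift along the tool's x, y, z in units of 50 mm (1.0 is 50 mm), then the turn, a rotation vector about the tool's x, y, z in units of 6 degrees (1.0 is 6 degrees), then the closure, from 0 (fully open) to 1 (shut). In form: [[x, y, z, wx, wy, wz, grip], ...]. A call has 1 to 10 rows; each row is the pose to reach, as a shift and turn from the pose measured when the call began, along the tool's axes at that moment; what a row does not reach only later rows make up. A row lasts 1/10 s, in which the tool goes at most 50 mm and 8.59 degrees, less where a joint would pass 70% of its speed; a pose out of reach is approached as far as the arm can. A call with a gripper value outside its range is refused whole. The fingers move at their own pace and stop on an object; "squeeze" is the grip in N (left out, the last holds). Time passes only in rows, so rows that repeat a pose let the fingers close. It gives the time, the measured TCP pose, the force and the opening at its end, in the units of the state.
- ctrl.sense(): the state, without advancing time (a new reading comes with each control period).
- ctrl.snapshot(name): name is "side" or "top" or "wrist"; returns (picture, depth): 400x640x3 uint8, blue, green, red; 400x640 float32, m along the optical axis (not along the pixel's ray), 0 where there is no reading.
- ctrl.camera_model(name): a dict with "fx", "fy", "cx", "cy" (pixels), "k1" (the pictures are not rectified: a ray, as slopes to the right and down, at radius r is drawn at 1 + k1 r^2 times it, then the intrinsics apply), "R" (3x3) and "t" (3): a world point X has camera coordinates R X + t; the wrist camera has in their place "tool_from_camera" (4x4, takes a point from camera to tool coordinates, whose origin is the TCP and whose axes are the tool frame's). Camera axes: x right, y down, z forward; pixel columns grow to the right and rows downward; lengths in m; the calibration is good to about 2 mm. A picture is of the moment at which its call begins: read the wrist's pose just before it. camera_model takes no time and is no camera call.
- ctrl.finish_job(): hands the job in, once; it reports no verdict.
The state is a dict: "t": time; "joints": joint angles; "qvel": joint speeds; "effort": joint torques, N m; "position": TCP position; "tcp_rot": TCP orientation; "wrist_force": force on the tool from outside, world axes, zero at the start; "ft_torque": the same for the moment, N m; "gripper_width": opening from 0.0 (shut) to 1.0 (fully open).
Only numpy, scipy, OpenCV 4.12 (cv2) and the standard library are available. Lean on these libraries where they do the work, as an engineer would, in place of code of your own. Each camera call takes 0.05 s, during which the arm holds its last target.

### The job

The empty tube rack is standing on its end. Carry it, still upright, to the near edge of the low black rubber pad, stand it there on the bench with its foot square and close against that edge and its open holes facing away from the pad, and let go; then tip it over the edge so that it lies on the pad with its holes up, and leave it lying there by itself for a moment. Then pick it up again and set it down (do not drop it) flat, holes up, on the white liner in the free half of the steel tray, lined up lengthwise with the liner, leaving the full rack, the jar and the lidded box undisturbed.

Things in the scene. Friction and masses are not known exactly. Their poses are not given: they have to be found in the camera images.
- rack_center (a point): Centre (half-way in all directions) of the empty orange plastic tube rack, a rigid block about 160 g that starts standing on its end on the bench: 108 mm tall (own z axis, up at the start), 54 mm wide (own y axis), 45 mm thick (own x axis). One 54 x 108 mm face has a grid of 3 x 6 square holes; own +x points out of that holed face. The opposite face is closed and plain. Its outline is a plain box.
- rack_heel (a point): Point of the same rack on the lower edge of its plain (back) face, mid-width: 22.5 mm towards own -x and 54 mm towards own -z from the rack's centre. Same axes as the rack.
- pad_edge (a point): Middle of the top of the near edge (the edge towards the robot) of a fixed black rubber pad, 12 mm high, lying on the bench; this edge is the low stop. The pad reaches 130 mm from here along its own +x (level, away from the robot) and 50 mm to either side along own y. Own z is up.
- liner_center (a point): Centre of the top face of a flat white paper liner, 124 mm along own x, 70 mm along own y, fixed in the free half of the steel tray; its top is 6 mm above the bench. It lies on the tray's middle line, 68 mm from the tray's centre; which half is free varies. Own z is up.
- tray: Fixed steel tray, 280 mm long (own x) by 140 mm wide (own y) outside, rim 20 mm high and 4 mm thick all round, floor 4 mm thick; a thin sill between its halves, top 12 mm above the bench. Origin at the centre of its underside.
- full_rack: An equal rack full of capped tubes lying holes up in the other half of the tray, 108 x 54 mm, 74 mm high over the tubes, loose, 0.6 kg. Origin at the centre of its underside, long along own x. Bystander: leave alone.
- jar: White closed plastic jar, 60 mm across, 85 mm high, standing beyond the pad. Origin at the centre of its underside. Bystander.
- tip_box: Grey box with white lid, 114 x 79 mm, 54 mm high, standing at one side. Origin at the centre of its underside, long along own x. Bystander.
Things that resemble listed ones, but are neither listed nor needed, are in the scene too. What is shaped like the part that bears rack_center but purple is not meant.

How it is judged:
By the outcome, as a careful person would: the job done as asked, in the order asked, and still so for the second after the job is handed in, with the robot touching nothing.
It also fails if it takes over 72 s, if anything falls off the work surface, if the arm or the gripper's body presses on something with over 40 N, if the wrist force passes 120 N, or if a joint passes its speed limit or range.

## Working session

There is one attempt and no reset: what is moved stays moved. The work goes in short steps, Python scripts to look and compute and a tool call to move; the robot and the scene stay as the last step left them, time stands still between calls to the robot, and variables do not carry over. Pictures are saved under pics/ and viewed, and the job is handed in when it is done.

Besides the shell and the picture viewer there is one more tool, called after "Emit:" in YAML: its name, and indented under it one key for each argument. step_arm: Moves the arm, as the interface text tells. Its arguments: {"type":"object","properties":{"steps":{"type":"array"},"squeeze":{"type":"number"}},"required":["steps"]}

```bash
mkdir -p pics; ls; python3 - <<'E'
from bench import ctrl
import cv2,numpy as np
s=ctrl.sense();print(s)
for n in ["side","top","wrist"]:
    im,d=ctrl.snapshot(n);cv2.imwrite(f"pics/{n}0.png",im);np.save(f"pics/{n}0.npy",d)
    print(n,ctrl.camera_model(n))
E
```

```text
pics
{'t': 0.0, 'joints': array([ 1.19398412e+00,  3.14234921e-01, -4.80994366e-02,  1.21018807e+00,
        1.14608432e-05,  1.57080903e+00]), 'qvel': array([ 7.74498002e-04,  3.97193525e-05,  1.79255957e-04,  6.26323455e-04,
        2.75806865e-04, -3.78147499e-04]), 'effort': array([ 9.26575740e-04, -5.39588928e+01,  3.39754272e+01,  1.92033785e-02,
        7.55360634e-05, -4.66205250e-06]), 'position': array([0.22066787, 0.55763979, 0.40382004]), 'tcp_rot': array([ 2.59740817e+00,  1.76551231e+00, -2.25179063e-03]), 'wrist_force': array([-0.27584916, -0.78463771, -0.40029004]), 'ft_torque': array([0.02324141, 0.04066503, 0.00874427]), 'gripper_width': 1.0009131831172144}
side {'fx': 408.02126358863165, 'fy': 408.02126358863165, 'cx': 317.5088489976088, 'cy': 204.1204083376936, 'k1': 0.03077088778814207, 'R': array([[ 0.75987977, -0.65006048, -0.00202477],
       [-0.3474526 , -0.40351378, -0.84643566],
       [ 0.54941735,  0.64389285, -0.53248716]]), 't': array([-0.40032642,  0.30384121,  0.66620123])}
top {'fx': 374.7576816993522, 'fy': 374.7576816993522, 'cx': 315.33136628007776, 'cy': 195.81605604869566, 'k1': -0.03234282702327432, 'R': array([[ 0.00296457, -0.9998985 ,  0.01393595],
       [-0.99001384, -0.00489883, -0.14088502],
       [ 0.14093899, -0.01337912, -0.98992788]]), 't': array([0.07244897, 0.5967701 , 0.98349922])}
wrist {'fx': 341.00473930968826, 'fy': 341.00473930968826, 'cx': 321.1221328618155, 'cy': 196.55847820356215, 'k1': -0.07342683713792461, 'tool_from_camera': array([[ 9.99999853e-01,  4.79792591e-04, -2.53201816e-04,
        -9.46646768e-05],
       [-3.79064612e-04,  9.51847249e-01,  3.06572455e-01,
        -7.80640275e-02],
       [ 3.88100645e-04, -3.06572314e-01,  9.51847291e-01,
         3.09566289e-02],
       [ 0.00000000e+00,  0.00000000e+00,  0.00000000e+00,
         1.00000000e+00]])}
```

View pics/side0.png

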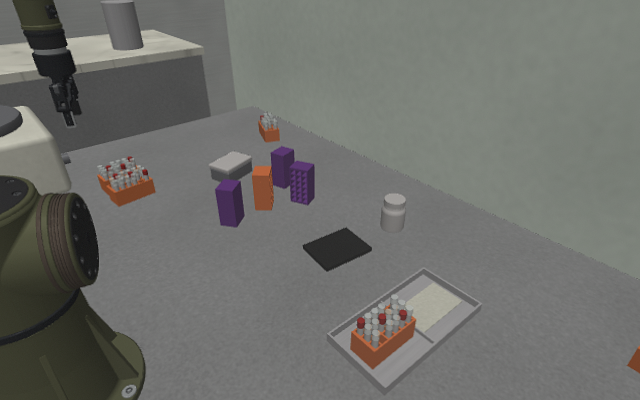

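View pics/top0.png

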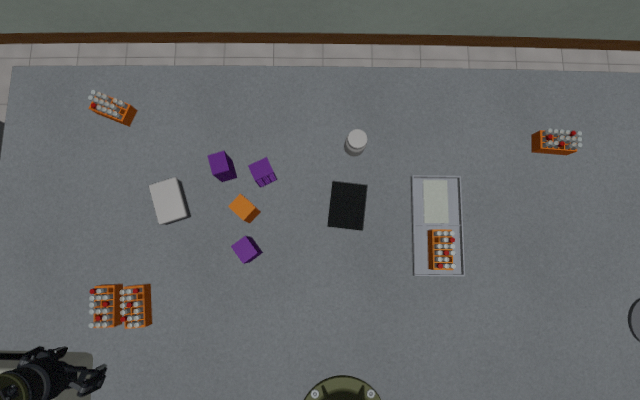

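View pics/wrist0.png

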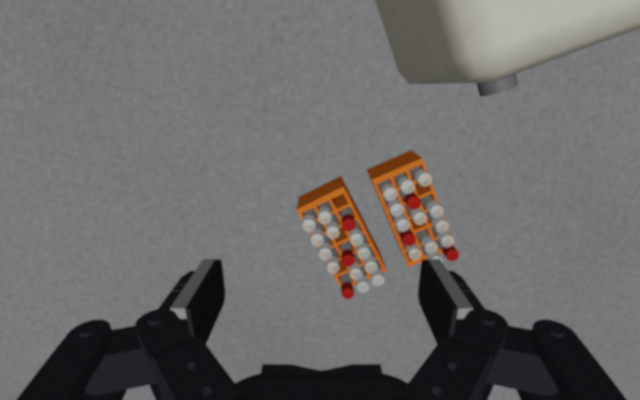

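The empty orange rack candidate is at top (245,208) and side (263,188). The look-alikes are purple blocks at top (222,166), (263,172) and (246,250). The full orange racks are at top (112,105), (556,142), (105,306), (136,306), and the bystander in the tray is at (442,250). The orange block without tubes is the target, so I'll crop it and measure.

```bash
cat > h.py <<'E'
from bench import ctrl
import cv2,numpy as np
from scipy.spatial.transform import Rotation as Ro
def cam(n,s=None):
    c=ctrl.camera_model(n)
    if n=="wrist":
        T=np.eye(4);T[:3,:3]=Ro.from_rotvec(s['tcp_rot']).as_matrix();T[:3,3]=s['position']
        W=T@c['tool_from_camera'];c['Rc']=W[:3,:3];c['o']=W[:3,3]
    else:
        c['Rc']=c['R'].T;c['o']=-c['R'].T@c['t']
    return c
def rays(c,px):
    px=np.atleast_2d(px).astype(float)
    d=np.c_[(px[:,0]-c['cx'])/c['fx'],(px[:,1]-c['cy'])/c['fy']]
    u=d.copy()
    for _ in range(20): u=d/(1+c['k1']*(u**2).sum(1,keepdims=True))
    return np.c_[u,np.ones(len(u))]
def onplane(c,px,z):
    r=rays(c,px)@c['Rc'].T
    return c['o']+r*((z-c['o'][2])/r[:,2])[:,None]
def pts(c,px,dep):  # px cols,rows
    px=np.atleast_2d(px).astype(int)
    z=dep[px[:,1],px[:,0]]
    return c['o']+(rays(c,px)*z[:,None])@c['Rc'].T, z
def proj(c,X):
    X=np.atleast_2d(X);p=(X-c['o'])@c['Rc'];u=p[:,:2]/p[:,2:]
    u=u*(1+c['k1']*(u**2).sum(1,keepdims=True))
    return u*[c['fx'],c['fy']]+[c['cx'],c['cy']]
E
python3 - <<'E'
from h import *
im=cv2.imread('pics/top0.png');sd=cv2.imread('pics/side0.png')
a=cv2.resize(im[140:270,200:330],(400,400),interpolation=cv2.INTER_CUBIC)
b=cv2.resize(sd[140:240,210:310],(400,400),interpolation=cv2.INTER_CUBIC)
cv2.imwrite('pics/crop0.png',np.hstack([a,b]))
c=cam('top');dep=np.load('pics/top0.npy')
yy,xx=np.mgrid[0:400,0:640];px=np.c_[xx.ravel(),yy.ravel()]
P,z=pts(c,px,dep);P=P.reshape(400,640,3)
hsv=cv2.cvtColor(im,cv2.COLOR_BGR2HSV)
def rect(m,name):
    p=P[m][:,:2].astype(np.float32)*1000
    r=cv2.minAreaRect(p);print(name,m.sum(),np.round(r[0],1),np.round(r[1],1),round(r[2],1),'zmed',np.median(P[m][:,2]).round(4),'mean',p.mean(0).round(1))
win=np.zeros((400,640),bool);win[185:230,220:270]=1
org=(hsv[...,0]>5)&(hsv[...,0]<22)&(hsv[...,1]>120)
rect(win&org&(P[...,2]>.095),'rack top')
blk=hsv[...,2]<60
w=np.zeros_like(win);w[170:240,320:375]=1
rect(w&blk&(P[...,2]<.03),'pad')
w=np.zeros_like(win);w[170:235,415:460]=1
rect(w&(hsv[...,2]>200),'liner')
w=np.zeros_like(win);w[160:290,400:475]=1
rect(w&(P[...,2]>.014)&(P[...,2]<.03),'tray rim')
rect(w&(P[...,2]>.035),'full')
w=np.zeros_like(win);w[120:165,335:375]=1;rect(w&(P[...,2]>.075),'jar')
w=np.zeros_like(win);w[165:235,140:200]=1;rect(w&(P[...,2]>.045),'box')
# purple tops
pur=(hsv[...,0]>125)&(hsv[...,0]<155)&(hsv[...,1]>90)&(P[...,2]>.095)
n,l,st,ce=cv2.connectedComponentsWithStats(pur.astype(np.uint8))
for i in range(1,n):
    if st[i,4]>50: rect(l==i,'purple')
E
```

```text
rack top 382 [504.5 194. ] [231.   47.1] 52.0 zmed 0.1075 mean [557.8 261.5]
pad 1592 [575.2 -14.9] [ 98.7 128.6] 83.6 zmed 0.0115 mean [574.1 -14.6]
liner 0 [0. 0.] [0. 0.] 0.0 zmed nan mean [nan nan]
tray rim 645 [ 521.9 -266.7] [143.8 280.2] 89.7 zmed 0.0192 mean [ 511.8 -264.4]
full 926 [ 453.7 -102.5] [382.1 107.3] 89.8 zmed 0.0658 mean [ 453.  -249.2]
jar 310 [617.4  31.3] [ 51.6 346.2] 62.4 zmed 0.0843 mean [742.4 -34.3]
box 1230 [503.1 325.7] [467.8 129.1] 62.4 zmed 0.0536 mean [579.  468.7]
purple 378 [565.2 230.2] [357.6  60.3] 41.8 zmed 0.1076 mean [672.2 326.3]
purple 354 [657.4 217.9] [44.9 52.9] 27.0 zmed 0.1077 mean [657.1 217.3]
purple 400 [451.6 254.2] [53.3 44.9] 37.6 zmed 0.1077 mean [451.4 253.7]
  return _methods._mean(a, axis=axis, dtype=dtype,
  ret = ret.dtype.type(ret / rcount)
<stdin>:12: RuntimeWarning: Mean of empty slice.
  ret = um.true_divide(
```

View pics/crop0.png

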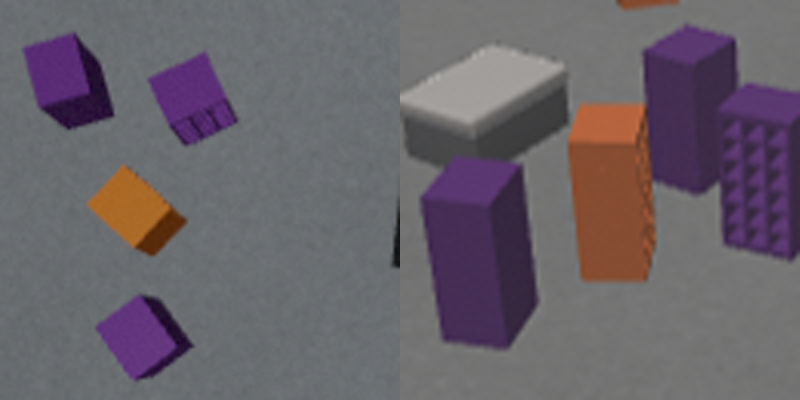

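```bash
python3 - 2>/dev/null <<'E'
from h import *
im=cv2.imread('pics/top0.png')
c=cam('top');dep=np.load('pics/top0.npy')
yy,xx=np.mgrid[0:400,0:640];px=np.c_[xx.ravel(),yy.ravel()]
P,z=pts(c,px,dep);P=P.reshape(400,640,3);Z=P[...,2]
hsv=cv2.cvtColor(im,cv2.COLOR_BGR2HSV)
def W(a,b,c_,d):
    w=np.zeros((400,640),bool);w[a:b,c_:d]=1;return w
def rect(m,name,h=None):
    # rays onto plane h
    q=np.argwhere(m)[:,::-1]
    p=(onplane(c,q,h)[:,:2]*1000).astype(np.float32)
    r=cv2.minAreaRect(p);print(name,m.sum(),np.round(r[0],1),np.round(r[1],1),round(r[2],1),'zmed',np.median(Z[m]).round(4),'mean',p.mean(0).round(1));return r
org=(hsv[...,0]>5)&(hsv[...,0]<22)&(hsv[...,1]>120)
m=W(185,230,220,270)&org;print('V',[ (v,(m&(hsv[...,2]>v)).sum()) for v in (120,140,160,180,200)])
r=rect(m&(Z>.100)&(Z<.115),'rack top',.108);print(cv2.boxPoints(r))
print(r)
m2=m&(hsv[...,2]>150); r=rect(m2,'rack top v',.108);print(cv2.boxPoints(r),proj(c,np.c_[cv2.boxPoints(r)/1000,np.full(4,.108)]))
cs=cam('side');bp=cv2.boxPoints(r)/1000
print('side px',proj(cs,np.c_[bp,np.full(4,.108)]).round(1))
r=rect(W(170,240,320,375)&(hsv[...,2]<60),'pad',.012);print(cv2.boxPoints(r))
rect(W(170,235,415,460)&(hsv[...,2]>160)&(hsv[...,2]<256)&(Z<.012),'liner',.006)
print(hsv[200,435],hsv[200,418])
rect(W(160,290,400,475)&(Z>.014)&(Z<.028),'tray rim',.02)
rect(W(225,275,425,460)&org&(Z>.03)&(Z<.1),'full',.05)
rect(W(120,165,335,375)&(Z>.075)&(Z<.095),'jar',.085)
rect(W(165,235,140,200)&(Z>.045)&(Z<.06),'box',.054)
for w in (W(145,182,205,235),W(155,190,245,280),W(230,270,225,265)):
  rect(w&(hsv[...,0]>125)&(hsv[...,0]<155)&(hsv[...,1]>90)&(Z>.1)&(Z<.115),'purple',.108)
E
```

```text
V [(120, np.int64(378)), (140, np.int64(371)), (160, np.int64(344)), (180, np.int64(0)), (200, np.int64(0))]
rack top 377 [558.7 262.9] [54.7 45.1] 48.2 zmed 0.1075 mean [558.4 262.6]
[[523.6348  257.57596]
 [557.25323 227.50163]
 [593.7232  268.26938]
 [560.1048  298.3437 ]]
((558.6790161132812, 262.92266845703125), (54.699771881103516, 45.10727310180664), 48.18490219116211)
rack top v 365 [559.2 263.6] [52.5 45.5] 48.9 zmed 0.1075 mean [558.8 263.8]
[[524.7915  258.81152]
 [559.0625  228.90012]
 [593.61304 268.4864 ]
 [559.34204 298.3978 ]] [[242.9077309  219.81659268]
 [255.07020781 206.41370856]
 [239.92533424 192.90307533]
 [227.74807912 206.17103398]]
side px [[252.2 175.6]
 [269.7 175.6]
 [271.8 166.5]
 [255.  166.4]]
pad 1600 [574.6 -14.7] [ 98.8 129. ] 83.6 zmed 0.0115 mean [574.1 -14.6]
[[504.94623  -56.52736 ]
 [633.1043   -70.961075]
 [644.1601    27.204079]
 [516.002     41.637794]]
liner 1 [ 597.  -281.5] [0. 0.] 0.0 zmed 0.0047 mean [ 597.  -281.5]
[ 47  11 157] [110  16 141]
tray rim 631 [ 521.7 -265.6] [143.  279.4] 89.7 zmed 0.0191 mean [ 513.2 -264.5]
full 389 [ 451.9 -262. ] [ 59.8 104.1] 89.6 zmed 0.0472 mean [ 450.5 -256.4]
jar 305 [746.4 -37.3] [52.8 51.3] 0.4 zmed 0.0843 mean [746.9 -36.2]
box 1212 [581.3 474.1] [114.6  78.9] 18.3 zmed 0.0536 mean [580.8 474.2]
purple 365 [673.1 327.4] [54.7 46.2] 16.7 zmed 0.1076 mean [673.1 327.2]
purple 353 [657.  217.7] [45.  52.8] 27.1 zmed 0.1077 mean [657.1 217.3]
purple 394 [451.6 253.7] [53.9 45.6] 37.0 zmed 0.1078 mean [451.5 253.9]
```

Target: (559,263), +x (holes) towards azimuth about −42°. The side view shows the holed face on that side. Size 54.7×45, top at 0.1075, which matches. Moving to hover, with a turn of about −160°.

```bash
cat >> h.py <<'E'
def Rdown(az):
    a=np.radians(az);return np.array([[np.cos(a),np.sin(a),0],[np.sin(a),-np.cos(a),0],[0,0,-1]]).T.T
def plan(x,y,z,az,R=None):
    s=ctrl.sense();R0=Ro.from_rotvec(s['tcp_rot']).as_matrix()
    Rt=Rdown(az) if R is None else R
    d=R0.T@(np.array([x,y,z])-s['position'])/.05
    w=np.degrees(Ro.from_matrix(R0.T@Rt).as_rotvec())/6
    ax=R0[:,0]
    print('t',round(s['t'],2),'pos',(s['position']*1000).round(1),'az',np.degrees(np.arctan2(ax[1],ax[0])).round(2),'toolz',R0[:,2].round(4),'F',s['wrist_force'].round(2),'w',round(s['gripper_width'],3),'j',s['joints'].round(3))
    print('UNITS',d.round(3),w.round(3));return d,w
E
python3 -c "
from h import *
plan(.559,.263,.41,228.2);plan(.559,.263,.41,148.2)"
```

```text
t 0.15 pos [220.7 557.7 404. ] az 68.41 toolz [-5.0e-04 -1.2e-03 -1.0e+00] F [ 0.23  0.2  -0.51] w 1.002 j [ 1.194  0.314 -0.048  1.21   0.     1.571]
UNITS [-2.991  8.46  -0.116] [-1.8000e-02  3.0000e-03 -2.6632e+01]
t 0.15 pos [220.7 557.7 404. ] az 68.41 toolz [-5.0e-04 -1.2e-03 -1.0e+00] F [ 0.23  0.2  -0.51] w 1.002 j [ 1.194  0.314 -0.048  1.21   0.     1.571]
UNITS [-2.991  8.46  -0.116] [-9.0000e-03  1.0000e-02 -1.3299e+01]
```

Emit:
step_arm:
  steps:
    - [-0.2,0.5,-0.1,0,0,-1,0]
    - [-0.5,1.4,-0.1,0,0,-2.3,0]
    - [-0.8,2.3,-0.1,0,0,-3.6,0]
    - [-1.1,3.2,-0.1,0,0,-5,0]
    - [-1.4,4,-0.1,0,0,-6.3,0]
    - [-1.7,4.9,-0.1,0,0,-7.6,0]
    - [-2.1,5.8,-0.1,0,0,-9,0]
    - [-2.4,6.7,-0.1,0,0,-10.3,0]
    - [-2.7,7.6,-0.1,0,0,-11.6,0]
    - [-3,8.2,-0.1,0,0,-13,0]

```text
t: 1.15
position: [0.5488, 0.2652, 0.4088]
tcp_rot: [0.901, 3.009, -0.003]
wrist_force: [0.0, 1.3, -0.3]
gripper_width: 1.003
```

```bash
python3 -c "
from h import *
plan(.559,.263,.41,228.2)"
```

```text
t 1.15 pos [548.8 265.2 408.8] az 146.65 toolz [-2.0e-04 -1.7e-03 -1.0e+00] F [ 0.04  1.33 -0.34] w 1.003 j [ 4.510e-01  3.310e-01 -1.400e-02  1.227e+00 -1.000e-03 -5.380e-01]
UNITS [-0.194  0.075 -0.023] [-1.7000e-02 -4.0000e-03 -1.3592e+01]
```

Emit:
step_arm:
  steps:
    - [-0.1,0,0,0,0,-1.3,0]
    - [-0.2,0.1,0,0,0,-2.6,0]
    - [-0.2,0.1,0,0,0,-3.9,0]
    - [-0.2,0.1,0,0,0,-5.2,0]
    - [-0.2,0.1,0,0,0,-6.6,0]
    - [-0.2,0.1,0,0,0,-8,0]
    - [-0.2,0.1,0,0,0,-9.4,0]
    - [-0.2,0.1,0,0,0,-10.8,0]
    - [-0.2,0.1,0,0,0,-12.2,0]
    - [-0.2,0.1,0,0,0,-13.6,0]

```text
t: 2.15
position: [0.5598, 0.2639, 0.4084]
tcp_rot: [1.292, -2.862, 0.002]
wrist_force: [0.4, 0.6, 0.2]
gripper_width: 0.997
```

```bash
python3 - <<'E'
from h import *
plan(.559,.263,.41,228.2)
s=ctrl.sense();im,d=ctrl.snapshot('wrist');cv2.imwrite('pics/w1.png',im);np.save('pics/w1.npy',d)
c=cam('wrist',s)
hsv=cv2.cvtColor(im,cv2.COLOR_BGR2HSV)
yy,xx=np.mgrid[0:400,0:640];P,_=pts(c,np.c_[xx.ravel(),yy.ravel()],d);Z=P[:,2].reshape(400,640)
org=(hsv[...,0]>5)&(hsv[...,0]<22)&(hsv[...,1]>120)&(Z>.102)&(Z<.114)
n,l,st,ce=cv2.connectedComponentsWithStats(org.astype(np.uint8));i=1+st[1:,4].argmax();m=l==i
p=(onplane(c,np.argwhere(m)[:,::-1],.108)[:,:2]*1000).astype(np.float32)
r=cv2.minAreaRect(p);print(m.sum(),st[i],r,p.mean(0),np.median(Z[m]))
E
```

```text
t 2.15 pos [559.8 263.9 408.4] az -131.4 toolz [-9.e-04 -2.e-03 -1.e+00] F [0.37 0.63 0.22] w 0.997 j [ 4.410e-01  3.490e-01  1.100e-02  1.234e+00 -1.000e-03 -1.978e+00]
UNITS [ 0.024  0.001 -0.032] [-0.006 -0.02   0.066]
3478 [ 290  159   66   55 3478] ((559.3304443359375, 262.0842590332031), (53.311458587646484, 46.26893997192383), 47.23024368286133) [559.8005  261.86627] 0.10781521865479615
```

View pics/w1.png

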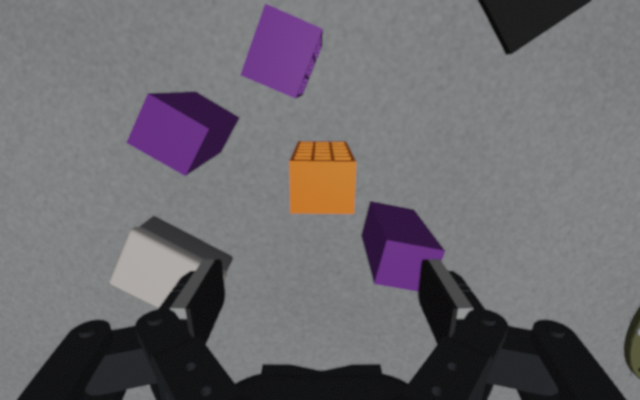

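```bash
python3 - <<'E'
from h import *
plan(.5592,.2624,.232,228.2)
E
```

```text
t 2.2 pos [559.8 263.8 408.4] az -131.1 toolz [-8.e-04 -2.e-03 -1.e+00] F [ 0.46  0.46 -0.49] w 0.997 j [ 4.410e-01  3.490e-01  1.100e-02  1.234e+00 -1.000e-03 -1.984e+00]
UNITS [ 0.023 -0.007  3.528] [-0.007 -0.02   0.117]
```

Emit:
step_arm:
  steps:
    - [0,0,0.3,0,0,0.1,0]
    - [0,0,0.8,0,0,0.1,0]
    - [0,0,1.3,0,0,0.1,0]
    - [0.02,0,1.8,0,0,0.1,0]
    - [0.02,0,2.3,0,0,0.1,0]
    - [0.02,0,2.7,0,0,0.1,0]
    - [0.02,0,3.1,0,0,0.1,0]
    - [0.02,0,3.4,0,0,0.1,0]
    - [0.02,0,3.53,0,0,0.1,0]
    - [0.02,0,3.53,0,0,0.1,0]

```text
t: 3.2
position: [0.5585, 0.2625, 0.2308]
tcp_rot: [1.282, -2.864, 0.002]
wrist_force: [0.3, 0.3, 0.4]
gripper_width: 1.0
```

Emit:
step_arm:
  steps:
    - [0,0,0,0,0,0,0.1]
    - [0,0,0,0,0,0,0.2]
    - [0,0,0,0,0,0,0.3]
    - [0,0,0,0,0,0,0.4]
    - [0,0,0,0,0,0,0.5]
    - [0,0,0,0,0,0,0.6]
    - [0,0,0,0,0,0,0.6]
    - [0,0,0,0,0,0,0.6]
  squeeze: 30

```text
t: 4.0
position: [0.5589, 0.2628, 0.2317]
tcp_rot: [1.282, -2.865, 0.002]
wrist_force: [-0.2, -0.5, 6.0]
gripper_width: 0.627
```

```bash
python3 - <<'E'
from h import *
plan(.5592,.2624,.282,228.2)
E
```

```text
t 4.0 pos [558.9 262.8 231.7] az -131.78 toolz [-0.0015 -0.0022 -1.    ] F [-0.15 -0.5   5.99] w 0.627 j [ 4.400e-01  4.640e-01 -2.410e-01  8.680e-01 -1.000e-03 -1.973e+00]
UNITS [ 0.004 -0.009 -1.006] [-0.003 -0.025  0.004]
```

Emit:
step_arm:
  steps:
    - [0,0,-0.1,0,0,0,0.7]
    - [0,0,-0.3,0,0,0,0.7]
    - [0,0,-0.6,0,0,0,0.7]
    - [0,0,-0.9,0,0,0,0.7]
    - [0,0,-1.2,0,0,0,0.7]
    - [0,0,-1.4,0,0,0,0.7]
    - [0,0,-1.6,0,0,0,0.7]
    - [0,0,-1.6,0,0,0,0.7]

```text
t: 4.8
position: [0.5595, 0.2631, 0.3132]
tcp_rot: [1.283, -2.867, 0.002]
wrist_force: [0.2, 1.1, -2.2]
gripper_width: 0.634
```

```bash
python3 - <<'E'
from h import *
# pad frame
a=np.radians(-6.4);e=np.array([.5105,-.0074]);u=np.array([np.cos(a),np.sin(a)])
print(e-u*(.0225+.03))
t=e-u*(.0225+.03)
plan(t[0],t[1],.31,83.6); plan(.52,.13,.31,160)
E
```

```text
[ 0.45832718 -0.00154788]
t 4.8 pos [559.5 263.1 313.2] az -131.78 toolz [ 4.0e-04 -1.4e-03 -1.0e+00] F [ 0.16  1.06 -2.19] w 0.634 j [ 4.400e-01  3.960e-01 -1.430e-01  1.032e+00 -1.000e-03 -1.972e+00]
UNITS [ 5.295 -2.018  0.07 ] [-1.4000e-02  1.2000e-02  2.4103e+01]
t 4.8 pos [559.5 263.1 313.2] az -131.78 toolz [ 4.0e-04 -1.4e-03 -1.0e+00] F [ 0.16  1.06 -2.19] w 0.634 j [ 4.400e-01  3.960e-01 -1.430e-01  1.032e+00 -1.000e-03 -1.972e+00]
UNITS [ 2.511 -1.185  0.067] [-1.400e-02  1.000e-03  1.137e+01]
```

Emit:
step_arm:
  steps:
    - [0.1,0,0,0,0,0.5,0.7]
    - [0.3,-0.1,0,0,0,1.5,0.7]
    - [0.6,-0.2,0,0,0,2.6,0.7]
    - [0.9,-0.4,0,0,0,3.8,0.7]
    - [1.2,-0.5,0,0,0,5,0.7]
    - [1.5,-0.6,0,0,0,6.2,0.7]
    - [1.8,-0.7,0,0,0,7.4,0.7]
    - [2.1,-0.8,0,0,0,8.6,0.7]
    - [2.4,-0.9,0,0,0,9.8,0.7]
    - [2.7,-1,0,0,0,11,0.7]

```text
t: 5.8
position: [0.5062, 0.1285, 0.3127]
tcp_rot: [-0.493, -3.102, 0.003]
wrist_force: [0.8, -0.3, -2.3]
gripper_width: 0.629
```

```bash
python3 - <<'E'
from h import *
plan(.4583,-.0015,.31,83.6)
E
```

```text
t 5.8 pos [506.2 128.5 312.7] az 161.93 toolz [-7.0e-04 -1.7e-03 -1.0e+00] F [ 0.83 -0.27 -2.32] w 0.629 j [ 2.490e-01  2.260e-01 -3.800e-01  9.660e-01 -1.000e-03 -1.006e+00]
UNITS [ 0.104 -2.768  0.059] [-1.6000e-02  1.1000e-02  1.3054e+01]
```

Emit:
step_arm:
  steps:
    - [0,-0.2,0,0,0,1.1,0.7]
    - [0,-0.5,0,0,0,2.3,0.7]
    - [0,-0.8,0,0,0,3.6,0.7]
    - [0,-1.1,0,0,0,4.9,0.7]
    - [0,-1.4,0,0,0,6.2,0.7]
    - [0,-1.7,0,0,0,7.5,0.7]
    - [0,-2,0,0,0,8.8,0.7]
    - [0.1,-2.3,0,0,0,10.2,0.7]
    - [0.1,-2.6,0,0,0,11.6,0.7]
    - [0.1,-2.77,0,0,0,13.05,0.7]

```text
t: 6.8
position: [0.4576, -0.0025, 0.3123]
tcp_rot: [2.347, 2.089, -0.005]
wrist_force: [0.0, -0.7, -1.8]
gripper_width: 0.627
```

```bash
python3 - <<'E'
from h import *
plan(.4583,-.0015,.24,83.6)
s=ctrl.sense();im,d=ctrl.snapshot('wrist');cv2.imwrite('pics/w2.png',im);np.save('pics/w2.npy',d)
im,d=ctrl.snapshot('side');cv2.imwrite('pics/s2.png',im)
im,d=ctrl.snapshot('top');cv2.imwrite('pics/t2.png',im)
E
```

```text
t 6.8 pos [457.6  -2.5 312.3] az 83.34 toolz [-0.0021 -0.002  -1.    ] F [ 0.03 -0.71 -1.75] w 0.627 j [-0.005  0.111 -0.521  0.941 -0.002  0.111]
UNITS [0.024 0.015 1.446] [-0.018  0.021 -0.043]
```

View pics/w2.png

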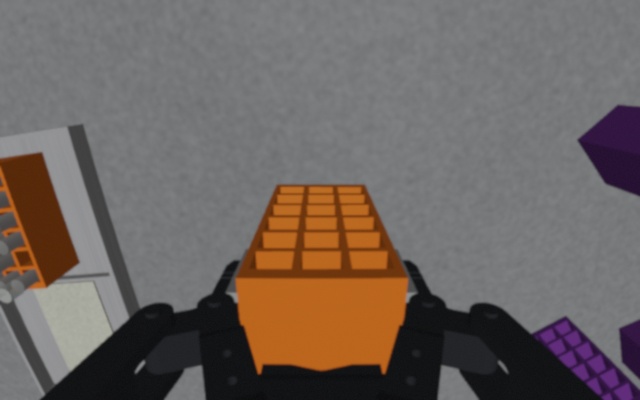

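View pics/s2.png

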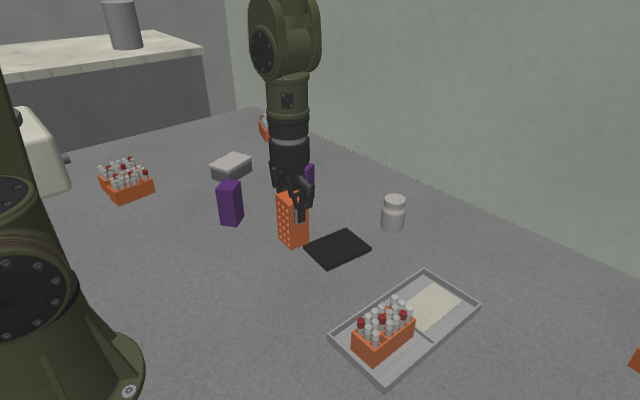

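View pics/t2.png

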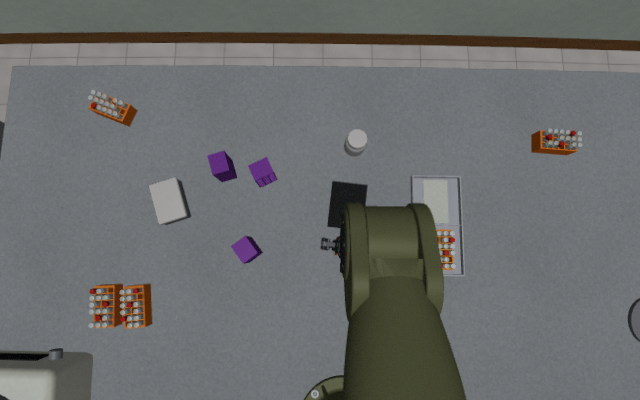

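```bash
python3 - <<'E'
from h import *
s=ctrl.sense();c=cam('wrist',s)
zt=s['position'][2]-.2317+.108
q=onplane(c,[[238,277],[322,277],[407,277]],zt)
R0=Ro.from_rotvec(s['tcp_rot']).as_matrix()
print(((q-s['position'])@R0*1000).round(1), q.round(4))
# depth check
d=np.load('pics/w2.npy');print((( pts(c,[[322,300],[322,285],[322,330]],d)[0]-s['position'])@R0*1000).round(1))
im=cv2.imread('pics/side0.png');hsv=cv2.cvtColor(im,cv2.COLOR_BGR2HSV)
w=np.zeros((400,640),np.uint8);w[222:276,296:378]=1
m=((hsv[...,2]<60)&(w>0)).astype(np.uint8)
cn=max(cv2.findContours(m,0,cv2.CHAIN_APPROX_NONE)[0],key=cv2.contourArea)
# top face vs sides: print gray profile
print(im[225:275:3,340,1], m.sum())
ap=cv2.approxPolyDP(cn,3,True)[:,0];print(ap.tolist())
cs=cam('side')
for p in ap: print(p,onplane(cs,p,.012)[0].round(4),onplane(cs,p,0)[0].round(4))
cv2.imwrite('pics/padc.png',cv2.resize(im[220:280,290:385],(760,480),interpolation=cv2.INTER_CUBIC))
E
```

```text
[[-26.2 -21.8 123.8]
 [  0.  -22.  123.7]
 [ 26.6 -21.9 123.7]] [[ 4.335e-01 -2.580e-02  1.889e-01]
 [ 4.361e-01  3.000e-04  1.889e-01]
 [ 4.391e-01  2.670e-02  1.889e-01]]
[[  0.  -13.4 123.9]
 [  0.  -19.1 123.7]
 [  0.   -2.3 123.1]]
[115 118  43  43  44  44  42  45  43  44  45  45  44  36 118 116 111] 1628
[[371, 249], [346, 228], [303, 245], [326, 270]]
[371 249] [ 0.6285 -0.0741  0.012 ] [ 0.6402 -0.0642  0.    ]
[346 228] [0.6428 0.0251 0.012 ] [ 0.6548  0.0369 -0.    ]
[303 245] [0.5171 0.0416 0.012 ] [0.5266 0.0538 0.    ]
[326 270] [ 0.4997 -0.0604  0.012 ] [ 0.5088 -0.0503  0.    ]
```

View pics/padc.png

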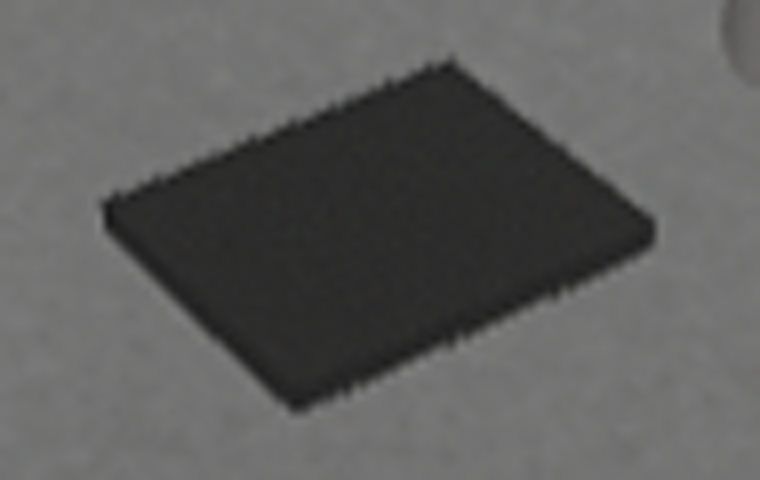

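Emit:
step_arm:
  steps:
    - [0,0,0.2,0,0,0,0.7]
    - [0,0,0.5,0,0,0,0.7]
    - [0.02,0,0.8,0,0,0,0.7]
    - [0.02,0,1.1,0,0,0,0.7]
    - [0.02,0,1.3,0,0,0,0.7]
    - [0.02,0,1.45,0,0,0,0.7]
    - [0.02,0,1.54,0,0,0,0.7]
    - [0.02,0,1.54,0,0,0,0.7]
    - [0.02,0,1.54,0,0,0,0.7]

```text
t: 7.85
position: [0.4584, -0.001, 0.2358]
tcp_rot: [2.337, 2.099, -0.003]
wrist_force: [-0.2, -0.2, -2.0]
gripper_width: 0.625
```

```bash
python3 - <<'E'
from h import *
a=np.radians(-6.4);e=np.array([.5105,-.0074]);u=np.array([np.cos(a),np.sin(a)])
t=e-u*(.0225+.004)
plan(t[0],t[1],.2345,83.6)
E
```

```text
t 7.85 pos [458.4  -1.  235.8] az 83.87 toolz [-9.0e-04 -1.4e-03 -1.0e+00] F [-0.17 -0.19 -2.02] w 0.625 j [-0.002  0.195 -0.62   0.756 -0.001  0.105]
UNITS [-0.014  0.521  0.026] [-0.008  0.015  0.044]
```

Emit:
step_arm:
  steps:
    - [0,0.15,0.03,0,0,0.03,0.7]
    - [0,0.3,0.03,0,0,0.03,0.7]
    - [0,0.42,0.03,0,0,0.03,0.7]
    - [0,0.5,0.03,0,0,0.03,0.7]
    - [0,0.52,0.03,0,0,0.03,0.7]
    - [0,0.52,0.03,0,0,0.03,0.7]

```text
t: 8.45
position: [0.4843, -0.0038, 0.2343]
tcp_rot: [2.34, 2.095, -0.003]
wrist_force: [0.1, -0.7, -2.1]
gripper_width: 0.627
```

Emit:
step_arm:
  steps:
    - [0,0.02,0,0,0,0,0.7]
    - [0,0.04,0,0,0,0,0.7]
    - [0,0.04,0,0,0,0,0.7]

```text
t: 8.75
position: [0.4863, -0.004, 0.2343]
tcp_rot: [2.34, 2.095, -0.003]
wrist_force: [0.3, -0.2, -2.5]
gripper_width: 0.627
```

Emit:
step_arm:
  steps:
    - [0,0.02,0,0,0,0,0.7]
    - [0,0.02,0,0,0,0,0.7]

```text
t: 8.95
position: [0.4874, -0.0041, 0.2343]
tcp_rot: [2.34, 2.095, -0.003]
wrist_force: [0.1, -0.5, -2.1]
gripper_width: 0.625
```

Emit:
step_arm:
  steps:
    - [0,0.02,0,0,0,0,0.7]
    - [0,0.02,0,0,0,0,0.7]

```text
t: 9.15
position: [0.4882, -0.0042, 0.2342]
tcp_rot: [2.34, 2.096, -0.003]
wrist_force: [-1.3, 0.1, -2.2]
gripper_width: 0.628
```

Emit:
step_arm:
  steps:
    - [0,0.02,0,0,0,0,0.7]
    - [0,0.02,0,0,0,0,0.7]

```text
t: 9.35
position: [0.4887, -0.0043, 0.234]
tcp_rot: [-2.34, -2.095, 0.005]
wrist_force: [-2.6, 0.3, -1.1]
gripper_width: 0.63
```

```bash
python3 - <<'E'
from h import *
plan(.4885,-.0045,.2317,83.6)
print(ctrl.sense()['ft_torque'])
im,d=ctrl.snapshot('side');cv2.imwrite('pics/s3.png',cv2.resize(im[170:280,250:390],(700,550),interpolation=cv2.INTER_CUBIC))
E
```

```text
t 9.35 pos [488.7  -4.3 234. ] az 83.68 toolz [-0.003  -0.0012 -1.    ] F [-2.58  0.26 -1.09] w 0.63 j [-0.008  0.25  -0.553  0.771 -0.001  0.102]
UNITS [-0.004 -0.003  0.046] [-0.027  0.015  0.014]
[ 0.1082301   0.77564552 -0.09628196]
```

View pics/s3.png

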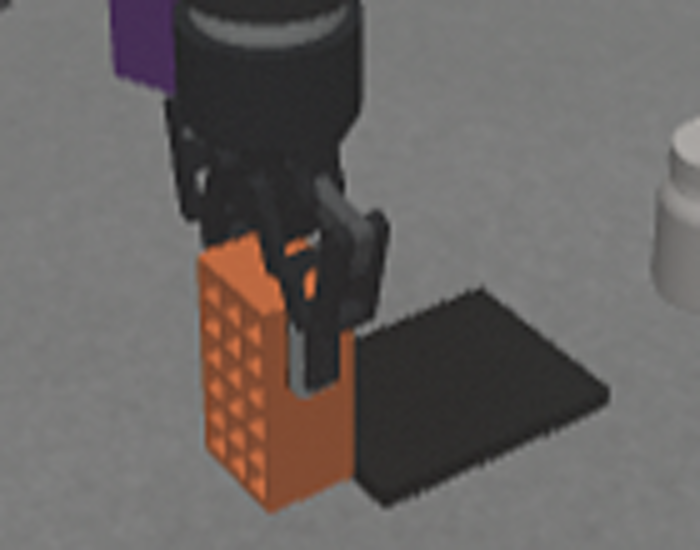

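Emit:
step_arm:
  steps:
    - [0,-0.01,0,0,0,0,0.7]
    - [0,-0.01,0.02,0,0,0,0.7]
    - [0,-0.01,0.04,0,0,0,0.7]
    - [0,-0.01,0.05,0,0,0,0.7]

```text
t: 9.8
position: [0.4884, -0.0043, 0.2318]
tcp_rot: [-2.34, -2.095, 0.004]
wrist_force: [-2.9, -0.2, 6.2]
gripper_width: 0.628
```

Emit:
step_arm:
  steps:
    - [0,0,0,0,0,0,0.33]
    - [0,0,0,0,0,0,0.28]
    - [0,0,0,0,0,0,0.2]
    - [0,0,0,0,0,0,0.1]
    - [0,0,0,0,0,0,0]
    - [0,0,0,0,0,0,0]

```text
t: 10.4
position: [0.4885, -0.0043, 0.2318]
tcp_rot: [-2.34, -2.095, 0.004]
wrist_force: [0.2, 1.0, 0.7]
gripper_width: 0.998
```

Emit:
step_arm:
  steps:
    - [0,0,-0.2,0,0,0,0]
    - [0,0,-0.5,0,0,0,0]
    - [0,0,-0.9,0,0,0,0]
    - [0,0,-1.3,0,0,0,0]
    - [0,0,-1.6,0,0,0,0]
    - [0,0,-1.8,0,0,0,0]
    - [0,0,-1.8,0,0,0,0]

```text
t: 11.1
position: [0.4893, -0.0042, 0.3235]
tcp_rot: [2.339, 2.095, -0.001]
wrist_force: [0.5, 0.8, -0.7]
gripper_width: 1.0
```

```bash
python3 - <<'E'
from h import *
a=np.radians(-6.4);e=np.array([.5105,-.0074]);u=np.array([np.cos(a),np.sin(a)])
plan(*(e-u*(.0225)),.32,83.6)
s=ctrl.sense();im,d=ctrl.snapshot('wrist');cv2.imwrite('pics/w4.png',im);np.save('pics/w4.npy',d)
c=cam('wrist',s);hsv=cv2.cvtColor(im,cv2.COLOR_BGR2HSV)
yy,xx=np.mgrid[0:400,0:640];P,_=pts(c,np.c_[xx.ravel(),yy.ravel()],d);Z=P[:,2].reshape(400,640)
m=(hsv[...,0]>5)&(hsv[...,0]<22)&(hsv[...,1]>120)&(Z>.104)&(Z<.114)
p=(onplane(c,np.argwhere(m)[:,::-1],.108)[:,:2]*1000).astype(np.float32)
print(m.sum(),cv2.minAreaRect(p),np.median(Z[m]))
im,d=ctrl.snapshot('side');cv2.imwrite('pics/s4.png',cv2.resize(im[170:280,250:390],(700,550),interpolation=cv2.INTER_CUBIC))
E
```

```text
t 11.1 pos [489.3  -4.2 323.5] az 83.68 toolz [ 7.0e-04 -1.3e-03 -1.0e+00] F [ 0.47  0.83 -0.66] w 1.0 j [-0.008  0.157 -0.439  0.974 -0.001  0.102]
UNITS [-0.017 -0.022  0.071] [0.008 0.012 0.014]
6730 ((488.078857421875, -5.2104949951171875), (54.08491516113281, 46.14106750488281), 83.68147277832031) 0.10778339195425886
```

View pics/w4.png

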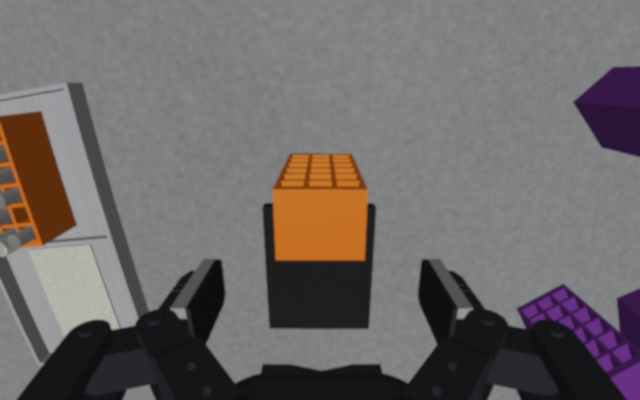

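View pics/s4.png

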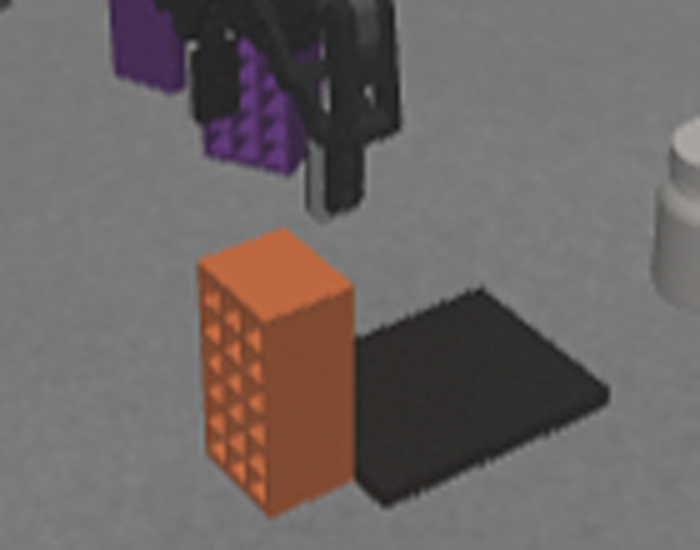

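```bash
python3 - <<'E'
from h import *
a=np.radians(-6.4);u=np.array([np.cos(a),np.sin(a)]);c0=np.array([.4881,-.0052])
plan(*(c0-u*.052),.32,83.6);plan(*(c0-u*.052),.263,83.6)
E
```

```text
t 11.2 pos [488.5  -4.2 321.7] az 83.68 toolz [-0.0022 -0.0013 -1.    ] F [ 0.19  0.16 -0.85] w 0.998 j [-0.008  0.159 -0.441  0.973 -0.001  0.102]
UNITS [-0.02  -1.047  0.036] [-0.019  0.015  0.014]
t 11.2 pos [488.5  -4.2 321.7] az 83.68 toolz [-0.0022 -0.0013 -1.    ] F [ 0.19  0.16 -0.85] w 0.998 j [-0.008  0.159 -0.441  0.973 -0.001  0.102]
UNITS [-0.018 -1.044  1.176] [-0.019  0.015  0.014]
```

Emit:
step_arm:
  steps:
    - [0,-0.3,0,0,0,0,0.2]
    - [-0.02,-0.7,0,0,0,0,0.5]
    - [-0.02,-1.05,0,0,0,0,0.8]
    - [-0.02,-1.05,0,0,0,0,1]
    - [-0.02,-1.05,0.3,0,0,0,1]
    - [-0.02,-1.05,0.6,0,0,0,1]
    - [-0.02,-1.05,0.9,0,0,0,1]
    - [-0.02,-1.05,1.1,0,0,0,1]
    - [-0.02,-1.05,1.17,0,0,0,1]
    - [-0.02,-1.05,1.17,0,0,0,1]

```text
t: 12.2
position: [0.4361, 0.0005, 0.2628]
tcp_rot: [-2.34, -2.095, 0.005]
wrist_force: [-0.3, -0.9, 0.4]
gripper_width: -0.001
```

```bash
python3 - <<'E'
from h import *
a=np.radians(-6.4);u=np.array([np.cos(a),np.sin(a)]);c0=np.array([.4881,-.0052])
plan(*(c0-u*.0335),.263,83.6)
im,d=ctrl.snapshot('side');cv2.imwrite('pics/s5.png',cv2.resize(im[170:280,250:390],(700,550),interpolation=cv2.INTER_CUBIC))
E
```

```text
t 12.2 pos [436.1   0.5 262.8] az 83.68 toolz [-0.0033 -0.0013 -1.    ] F [-0.28 -0.91  0.36] w -0.001 j [ 0.002  0.125 -0.633  0.816 -0.001  0.112]
UNITS [ 0.002  0.376 -0.006] [-0.03   0.016  0.014]
```

View pics/s5.png

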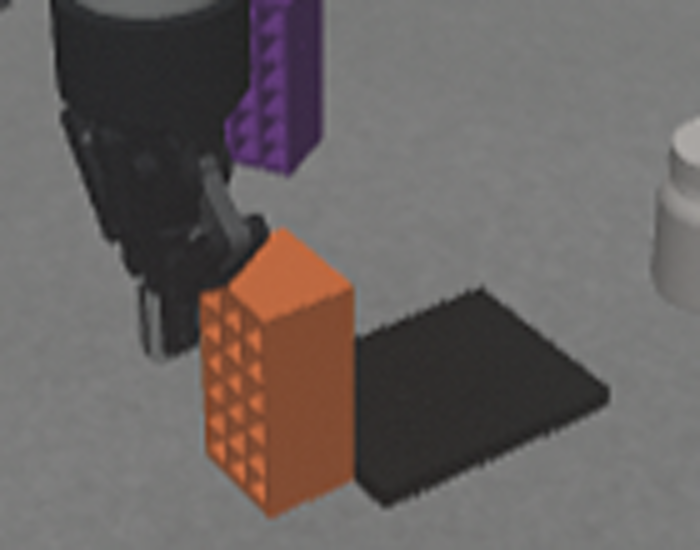

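Emit:
step_arm:
  steps:
    - [0,0.15,0,0,0,0,1]
    - [0,0.3,0,0,0,0,1]
    - [0,0.4,0,0,0,0,1]
    - [0,0.48,0,0,0,0,1]
    - [0,0.56,0,0,0,0,1]
    - [0,0.64,0,0,0,0,1]
    - [0,0.72,0,0,0,0,1]
    - [0,0.8,0,0,0,0,1]

```text
t: 13.05
position: [0.4765, -0.0039, 0.2632]
tcp_rot: [-2.34, -2.095, 0.004]
wrist_force: [-0.7, 0.3, 0.5]
gripper_width: 0.005
```

```bash
python3 - <<'E'
from h import *
plan(.48,0,.263,83.6)
im,d=ctrl.snapshot('side');cv2.imwrite('pics/s6.png',cv2.resize(im[170:280,250:390],(700,550),interpolation=cv2.INTER_CUBIC))
E
```

```text
t 13.05 pos [476.5  -3.9 263.2] az 83.68 toolz [-0.0023 -0.0013 -1.    ] F [-0.68  0.27  0.45] w 0.005 j [-0.008  0.194 -0.547  0.832 -0.001  0.103]
UNITS [0.085 0.061 0.004] [-0.02   0.015  0.013]
```

View pics/s6.png

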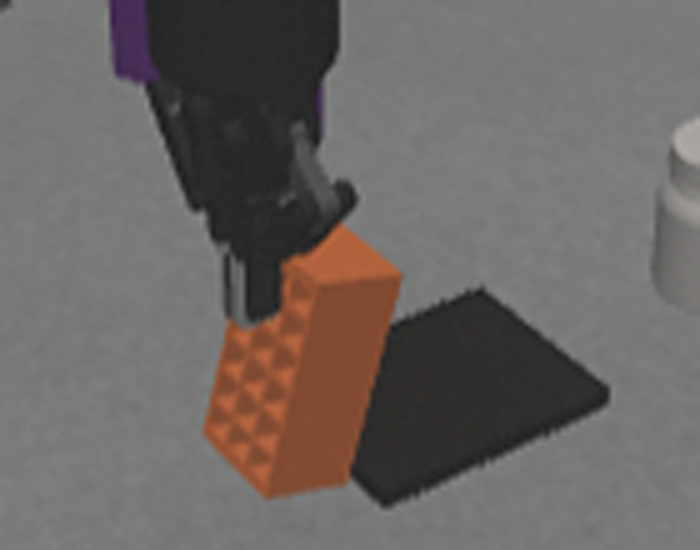

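Emit:
step_arm:
  steps:
    - [0,0.08,0,0,0,0,1]
    - [0,0.16,0,0,0,0,1]
    - [0,0.24,0,0,0,0,1]
    - [0,0.32,0,0,0,0,1]
    - [0,0.4,0,0,0,0,1]
    - [0,0.48,0,0,0,0,1]
    - [0,0.56,0,0,0,0,1]
    - [0,0.56,0,0,0,0,1]
    - [0,0.56,0,0,0,0,1]

```text
t: 14.0
position: [0.505, -0.007, 0.2632]
tcp_rot: [-2.34, -2.096, 0.003]
wrist_force: [-0.1, 0.6, 0.2]
gripper_width: 0.004
```

```bash
python3 - <<'E'
from h import *
plan(.48,0,.263,83.6)
im,d=ctrl.snapshot('side');cv2.imwrite('pics/s7.png',cv2.resize(im[170:280,250:390],(700,550),interpolation=cv2.INTER_CUBIC))
E
```

```text
t 14.0 pos [505.   -7.  263.2] az 83.68 toolz [-0.0016 -0.0014 -1.    ] F [-0.13  0.57  0.2 ] w 0.004 j [-0.014  0.243 -0.483  0.846 -0.001  0.097]
UNITS [ 0.085 -0.512  0.005] [-0.014  0.015  0.013]
```

View pics/s7.png

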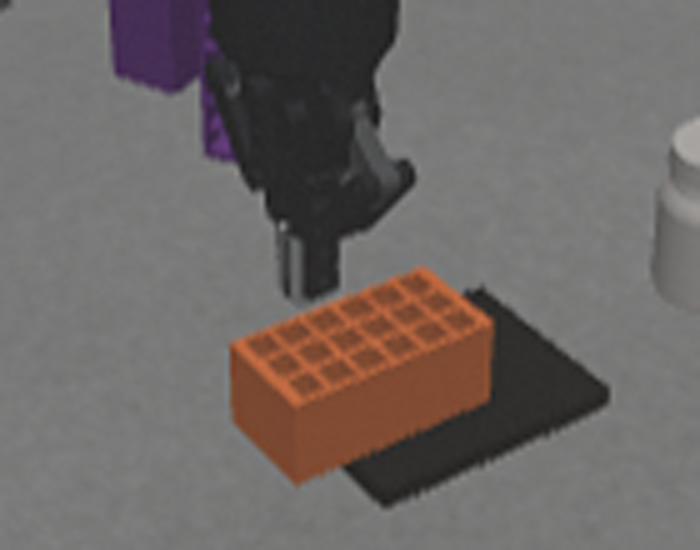

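It is lying holes up. Backing off to leave it alone, then measuring.

Emit:
step_arm:
  steps:
    - [0,0,-0.5,0,0,0,0.8]
    - [0,0,-1,0,0,0,0.5]
    - [0,0,-1.6,0,0,0,0.2]
    - [0,0,-2.2,0,0,0,0]
    - [0,0,-2.6,0,0,0,0]
    - [0,0,-2.6,0,0,0,0]
    - [0,0,-2.6,0,0,0,0]
    - [0,0,-2.6,0,0,0,0]
    - [0,0,-2.6,0,0,0,0]
    - [0,0,-2.6,0,0,0,0]

```text
t: 15.05
position: [0.5047, -0.0069, 0.3922]
tcp_rot: [-2.34, -2.095, 0.006]
wrist_force: [0.8, -0.8, 0.6]
gripper_width: 1.0
```

```bash
cat > rackfit.py <<'E'
from h import *
def fit(name,h):
    s=ctrl.sense();im,d=ctrl.snapshot('wrist');cv2.imwrite(f'pics/{name}.png',im);np.save(f'pics/{name}.npy',d)
    c=cam('wrist',s);hsv=cv2.cvtColor(im,cv2.COLOR_BGR2HSV)
    yy,xx=np.mgrid[0:400,0:640];P,_=pts(c,np.c_[xx.ravel(),yy.ravel()],d);P=P.reshape(400,640,3);Z=P[...,2]
    o=(hsv[...,0]>5)&(hsv[...,0]<22)&(hsv[...,1]>120)
    m=o&(abs(Z-h)<.005)
    n,l,st,ce=cv2.connectedComponentsWithStats(m.astype(np.uint8));i=1+st[1:,4].argmax();m=l==i
    p=(onplane(c,np.argwhere(m)[:,::-1],h)[:,:2]*1000).astype(np.float32)
    r=cv2.minAreaRect(p);print(m.sum(),r,np.median(Z[m]),cv2.boxPoints(r).round(1).tolist())
    q=P[m];A=np.c_[q[:,:2]-q[:,:2].mean(0),np.ones(len(q))];k=np.linalg.lstsq(A,q[:,2],rcond=None)[0];print('slope deg',np.degrees(k[:2]),k[2])
E
python3 - <<'E'
from rackfit import *
plan(.5,0,.4,83.6);fit('w8',.057)
im,d=ctrl.snapshot('side');cv2.imwrite('pics/s8.png',cv2.resize(im[170:280,250:390],(700,550),interpolation=cv2.INTER_CUBIC))
E
```

```text
t 15.05 pos [504.7  -6.9 392.2] az 83.68 toolz [-0.0035 -0.0014 -1.    ] F [ 0.77 -0.84  0.59] w 1.0 j [-1.300e-02  1.430e-01 -2.930e-01  1.139e+00 -1.000e-03  9.700e-02]
UNITS [ 0.126 -0.11  -0.156] [-0.032  0.017  0.013]
3064 ((533.46435546875, -10.215629577636719), (54.01625061035156, 108.38961791992188), 83.57632446289062) 0.056656381414156465 [[476.6000061035156, -31.0], [584.2999877929688, -43.099998474121094], [590.2999877929688, 10.600000381469727], [482.6000061035156, 22.700000762939453]]
slope deg [-0.15995814  0.02744971] 0.056387694938855114
```

View pics/w8.png

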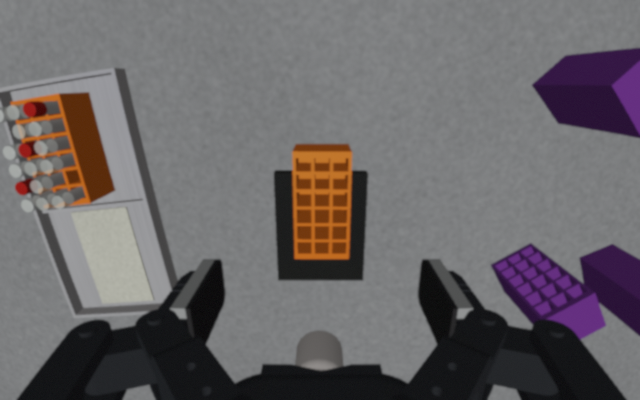

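View pics/s8.png

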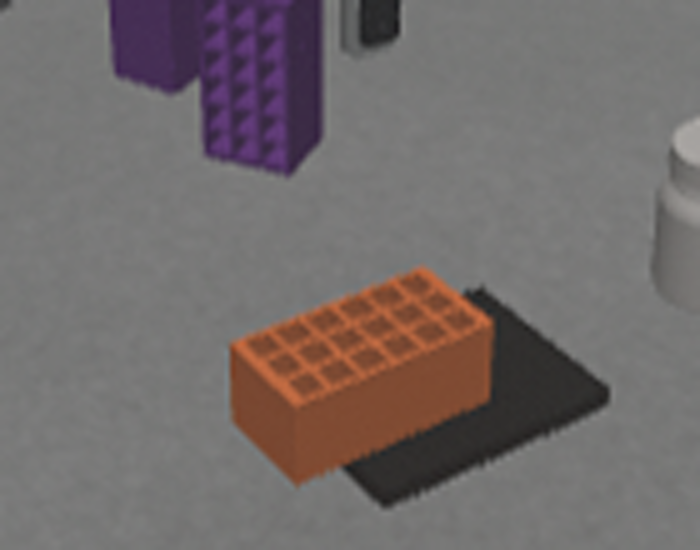

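```bash
python3 - <<'E'
from h import *
plan(.5335,-.0102,.194,83.6)
E
```

```text
t 15.15 pos [504.9  -6.9 392.6] az 83.68 toolz [-0.0028 -0.0013 -1.    ] F [ 0.08 -0.13 -0.5 ] w 0.995 j [-1.300e-02  1.420e-01 -2.920e-01  1.139e+00 -1.000e-03  9.700e-02]
UNITS [3.000e-03 5.860e-01 3.971e+00] [-0.025  0.016  0.013]
```

Emit:
step_arm:
  steps:
    - [0,0.3,0,0,0,0,0]
    - [0,0.58,0,0,0,0,0]
    - [0,0.58,0,0,0,0,0]
    - [0,0.58,0,0,0,0,0]
    - [0,0.58,0,0,0,0,0]
    - [0,0.58,0,0,0,0,0]

```text
t: 15.75
position: [0.5332, -0.01, 0.3925]
tcp_rot: [-2.34, -2.095, 0.005]
wrist_force: [0.1, -0.3, 0.1]
gripper_width: 0.999
```

Emit:
step_arm:
  steps:
    - [0,0,0.4,0,0,0,0]
    - [0,0,0.9,0,0,0,0]
    - [0,0,1.4,0,0,0,0]
    - [0,0,1.9,0,0,0,0]
    - [0,0,2.4,0,0,0,0]
    - [0,0,2.9,0,0,0,0]
    - [0,0,3.4,0,0,0,0]
    - [0,0,3.8,0,0,0,0]
    - [0,0,3.95,0,0,0,0]
    - [0,0,3.95,0,0,0,0]

```text
t: 16.75
position: [0.5319, -0.0102, 0.1943]
tcp_rot: [-2.339, -2.094, 0.007]
wrist_force: [0.4, 0.1, 0.8]
gripper_width: 1.0
```

```bash
python3 - <<'E'
from h import *
plan(.5335,-.0102,.194,83.6)
im,d=ctrl.snapshot('side');cv2.imwrite('pics/s9.png',cv2.resize(im[170:280,250:390],(700,550),interpolation=cv2.INTER_CUBIC))
E
```

```text
t 16.75 pos [531.9 -10.2 194.3] az 83.68 toolz [-0.0051 -0.0013 -1.    ] F [0.41 0.12 0.77] w 1.0 j [-0.019  0.37  -0.491  0.715 -0.001  0.091]
UNITS [0.004 0.032 0.007] [-0.047  0.017  0.014]
```

View pics/s9.png

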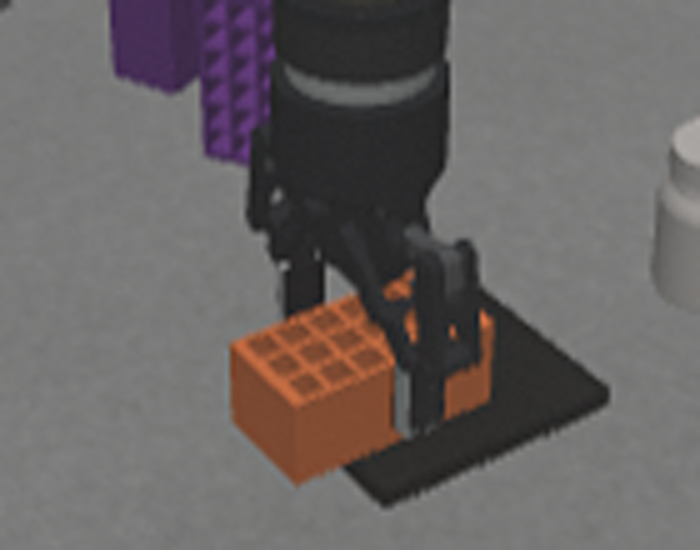

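Emit:
step_arm:
  steps:
    - [0,0.03,0,-0.05,0,0,0.1]
    - [0,0.03,0,-0.05,0,0,0.2]
    - [0,0.03,0,-0.05,0,0,0.3]
    - [0,0.03,0,-0.05,0,0,0.4]
    - [0,0.03,0,-0.05,0,0,0.5]
    - [0,0.03,0,-0.05,0,0,0.6]
    - [0,0.03,0,-0.05,0,0,0.7]
    - [0,0.03,0,-0.05,0,0,0.7]
  squeeze: 35

```text
t: 17.6
position: [0.5345, -0.0104, 0.1962]
tcp_rot: [2.338, 2.093, 0.002]
wrist_force: [-0.7, 0.2, 6.0]
gripper_width: 0.626
```

```bash
python3 - <<'E'
from h import *
plan(.5335,-.0102,.194,83.6)
E
```

```text
t 17.6 pos [534.5 -10.4 196.2] az 83.68 toolz [ 0.0032 -0.0017 -1.    ] F [-0.7   0.19  6.03] w 0.626 j [-0.019  0.368 -0.489  0.71  -0.002  0.091]
UNITS [ 0.001 -0.02   0.043] [0.032 0.013 0.014]
```

Emit:
step_arm:
  steps:
    - [0,0,-0.1,0,0,0,0.7]
    - [0,0,-0.3,0,0,0,0.7]
    - [0,0,-0.6,0,0,0,0.7]
    - [0,0,-1,0,0,0,0.7]
    - [0,0,-1.4,0,0,0,0.7]
    - [0,0,-1.8,0,0,0,0.7]
    - [0,0,-2.1,0,0,0,0.7]
    - [0,0,-2.3,0,0,0,0.7]
    - [0,0,-2.4,0,0,0,0.7]
    - [0,0,-2.4,0,0,0,0.7]

```text
t: 18.6
position: [0.5342, -0.0102, 0.3166]
tcp_rot: [2.338, 2.093, 0.003]
wrist_force: [0.9, -1.0, -2.0]
gripper_width: 0.629
```

```bash
python3 - <<'E'
from h import *
plan(.5897,-.266,.315,89.7)
im,d=ctrl.snapshot('wrist');cv2.imwrite('pics/w10.png',im)
E
```

```text
t 18.6 pos [534.2 -10.2 316.6] az 83.68 toolz [ 0.0039 -0.0017 -1.    ] F [ 0.94 -0.98 -2.  ] w 0.629 j [-0.019  0.242 -0.35   0.975 -0.002  0.092]
UNITS [-4.963  1.667  0.045] [ 0.038  0.015 -1.003]
```

View pics/w10.png

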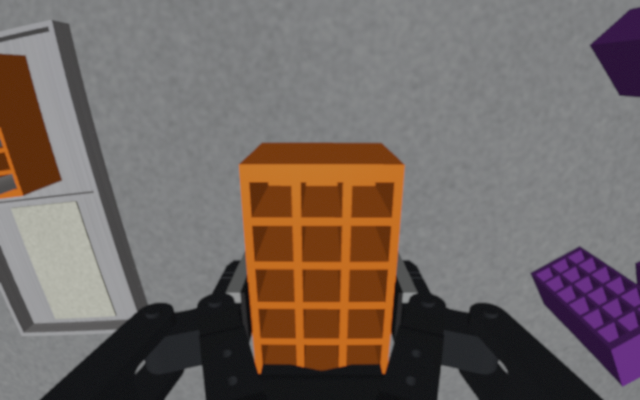

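```bash
python3 - <<'E'
from h import *
for n,win in (('top',(165,235,412,462)),('side',(265,345,395,475))):
    im=cv2.imread(f'pics/{n}0.png');hsv=cv2.cvtColor(im,cv2.COLOR_BGR2HSV);c=cam(n)
    b=im.astype(int);m=((b[...,2]-b[...,0])>2)&(hsv[...,2]>130)
    w=np.zeros(m.shape,bool);w[win[0]:win[1],win[2]:win[3]]=1;m=(m&w).astype(np.uint8)
    m=cv2.morphologyEx(m,cv2.MORPH_OPEN,np.ones((3,3)))
    nn,l,st,_=cv2.connectedComponentsWithStats(m);i=1+st[1:,4].argmax();print(n,st[i])
    p=(onplane(c,np.argwhere(l==i)[:,::-1],.006)[:,:2]*1000).astype(np.float32)
    print(cv2.minAreaRect(p))
im=cv2.imread('pics/w8.png')
E
```

```text
top [425 208  10   6  41]
((561.09716796875, -249.76303100585938), (14.251456260681152, 26.41966438293457), 0.21925462782382965)
side [ 404  283   57   50 1550]
((589.7342529296875, -266.6889343261719), (72.75732421875, 127.00148010253906), 89.8062744140625)
```

Emit:
step_arm:
  steps:
    - [-0.2,0.1,0,0,0,0,0.7]
    - [-0.6,0.2,0,0,0,-0.1,0.7]
    - [-1.1,0.4,0,0,0,-0.2,0.7]
    - [-1.6,0.5,0,0,0,-0.3,0.7]
    - [-2.1,0.7,0,0,0,-0.4,0.7]
    - [-2.6,0.9,0,0,0,-0.5,0.7]
    - [-3.1,1,0,0,0,-0.6,0.7]
    - [-3.6,1.2,0,0,0,-0.7,0.7]
    - [-4.1,1.4,0,0,0,-0.8,0.7]
    - [-4.6,1.5,0,0,0,-1,0.7]

```text
t: 19.65
position: [0.5833, -0.2489, 0.3152]
tcp_rot: [2.226, 2.214, 0.0]
wrist_force: [0.4, 0.8, -1.5]
gripper_width: 0.629
```

```bash
python3 - <<'E'
from h import *
plan(.5905,-.2663,.315,89.7)
E
```

```text
t 19.65 pos [ 583.3 -248.9  315.2] az 89.7 toolz [ 0.0017 -0.0015 -1.    ] F [ 0.45  0.83 -1.52] w 0.629 j [-4.030e-01  4.220e-01 -9.900e-02  1.047e+00 -1.000e-03 -3.980e-01]
UNITS [-0.347  0.145  0.005] [0.016 0.015 0.001]
```

Emit:
step_arm:
  steps:
    - [-0.2,0.1,0,0,0,0,0.7]
    - [-0.35,0.14,0,0,0,0,0.7]
    - [-0.35,0.14,0.3,0,0,0,0.7]
    - [-0.35,0.14,0.6,0,0,0,0.7]
    - [-0.35,0.14,0.9,0,0,0,0.7]
    - [-0.35,0.14,1.1,0,0,0,0.7]
    - [-0.35,0.14,1.2,0,0,0,0.7]
    - [-0.35,0.14,1.2,0,0,0,0.7]

```text
t: 20.45
position: [0.5901, -0.2662, 0.2544]
tcp_rot: [2.226, 2.215, -0.001]
wrist_force: [0.1, 0.3, -2.3]
gripper_width: 0.63
```

```bash
python3 - <<'E'
from h import *
plan(.5905,-.2663,.1902,89.8)
im,d=ctrl.snapshot('wrist');cv2.imwrite('pics/w11.png',im)
im,d=ctrl.snapshot('side');cv2.imwrite('pics/s11.png',cv2.resize(im[220:400,310:500],(760,600),interpolation=cv2.INTER_CUBIC))
E
```

```text
t 20.45 pos [ 590.1 -266.2  254.4] az 89.72 toolz [ 3.e-04 -8.e-04 -1.e+00] F [ 0.11  0.35 -2.25] w 0.63 j [-0.424  0.492 -0.138  0.94  -0.001 -0.419]
UNITS [-1.000e-03  8.000e-03  1.284e+00] [ 0.003  0.008 -0.013]
```

View pics/w11.png

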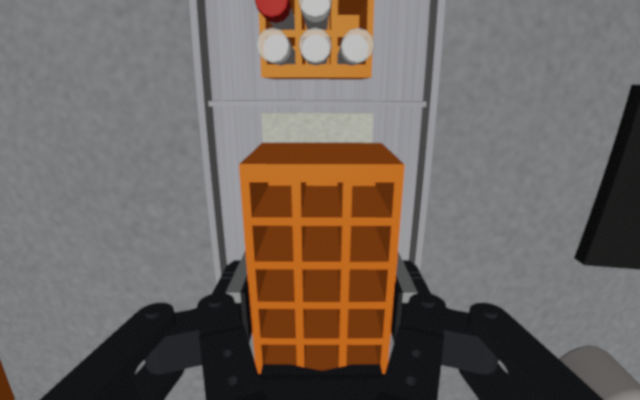

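View pics/s11.png

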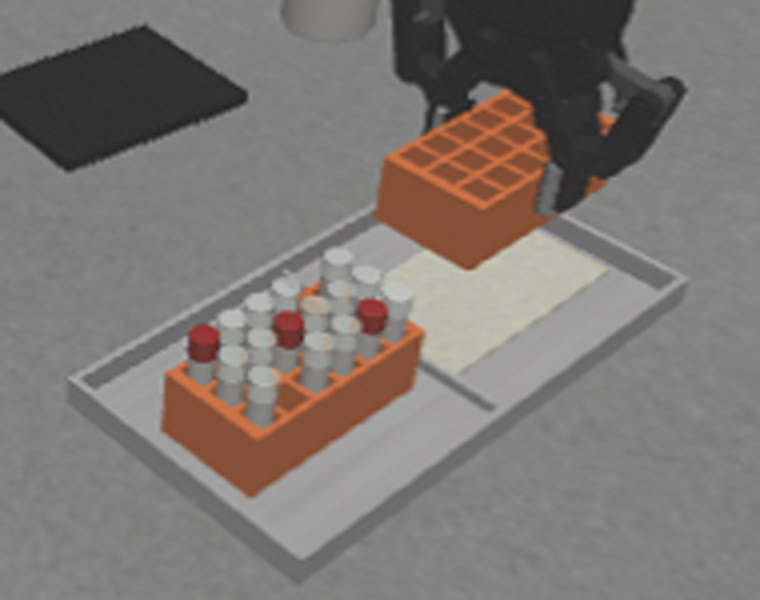

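```bash
python3 - <<'E'
from h import *
s=ctrl.sense();c=cam('wrist',s);im=cv2.imread('pics/w11.png')
b=im.astype(int)
for r in (115,125,135):
    row=b[r,:,2]-b[r,:,0]; k=np.where(row[220:420]>4)[0]+220;k=k[(k>240)&(k<400)]
    print(r,k.min(),k.max(),onplane(c,[[k.min()-.5,r],[k.max()+.5,r]],.006).round(4).tolist())
print(onplane(c,[[318,112]],.006), onplane(c,[[209,103],[426,103]],.012))
# rack top as held
zt=s['position'][2]-.1902+.051
print(onplane(c,[[240,165],[403,165]],zt),zt)
# top cam tray rims & earlier w8 for comparison
c8=None
E
```

```text
115 262 372 [[0.5293, -0.3045, 0.006], [0.5297, -0.2347, 0.006]]
125 262 371 [[0.5356, -0.3049, 0.006], [0.5359, -0.2351, 0.006]]
135 263 371 [[0.5419, -0.3046, 0.006], [0.5422, -0.2349, 0.006]]
[[ 0.52777024 -0.26896091  0.006     ]] [[ 0.52124348 -0.33536298  0.012     ]
 [ 0.52190556 -0.20312555  0.012     ]]
[[ 0.53670148 -0.29320459  0.11655099]
 [ 0.53692352 -0.24023314  0.11655099]] 0.11655098954329982
```

```bash
python3 - <<'E'
from h import *
im=cv2.imread('pics/top0.png');g=cv2.cvtColor(im,cv2.COLOR_BGR2GRAY)
for r in (185,190,215,222,268): print(r,g[r,405:468].tolist())
c=cam('top');print(onplane(c,[[411.5,200],[461.5,200]],.02).round(4))
# wrist pad check in w4 (pose from readout)
s={'position':np.array([.4893,-.0042,.3235]),'tcp_rot':np.array([2.339,2.095,-.001])}
w=cv2.imread('pics/w4.png');gw=cv2.cvtColor(w,cv2.COLOR_BGR2GRAY)
cw=cam('wrist',s)
for r in (290,310): 
    k=np.where(gw[r,240:400]<60)[0]+240;print(r,k.min(),k.max(),onplane(cw,[[k.min()-.5,r],[k.max()+.5,r]],.012).mean(0))
# pad mid line from top: y at x
e=np.array([.5105,-.0074]);
for x in (.55,.6): print(x,-.0074-(x-.5105)*np.tan(np.radians(6.4)))
E
```

```text
185 [110, 111, 112, 110, 111, 94, 67, 106, 135, 137, 134, 135, 135, 136, 134, 136, 135, 132, 140, 154, 155, 155, 153, 153, 154, 157, 156, 155, 154, 155, 155, 156, 156, 156, 157, 153, 155, 156, 157, 155, 153, 154, 140, 132, 134, 134, 134, 135, 134, 134, 136, 133, 106, 66, 75, 127, 120, 110, 111, 112, 114, 113, 110]
190 [113, 111, 111, 106, 108, 96, 57, 98, 133, 137, 135, 134, 134, 135, 133, 135, 136, 128, 139, 155, 156, 154, 156, 154, 155, 154, 152, 153, 153, 154, 154, 154, 155, 154, 153, 153, 155, 153, 153, 154, 154, 152, 142, 136, 132, 133, 133, 133, 135, 135, 134, 133, 121, 71, 57, 127, 124, 107, 104, 109, 111, 109, 110]
215 [109, 109, 110, 110, 110, 104, 84, 70, 109, 133, 132, 133, 133, 133, 134, 131, 134, 136, 140, 151, 156, 155, 155, 154, 154, 153, 154, 153, 154, 152, 153, 151, 154, 153, 153, 155, 153, 156, 154, 153, 153, 153, 154, 145, 136, 135, 135, 136, 136, 135, 135, 139, 134, 130, 75, 59, 113, 120, 111, 112, 108, 103, 103]
222 [108, 106, 108, 106, 108, 107, 90, 70, 107, 133, 132, 132, 130, 133, 133, 130, 133, 134, 130, 141, 155, 156, 155, 155, 153, 151, 152, 152, 152, 155, 154, 153, 151, 152, 153, 155, 154, 154, 152, 149, 152, 152, 154, 146, 138, 135, 134, 135, 135, 139, 136, 137, 134, 133, 88, 62, 94, 134, 112, 111, 109, 112, 112]
268 [108, 108, 106, 105, 107, 107, 110, 86, 56, 109, 134, 133, 134, 133, 135, 134, 132, 133, 135, 133, 134, 135, 121, 81, 41, 48, 44, 43, 92, 116, 119, 121, 121, 106, 89, 95, 89, 114, 117, 118, 108, 133, 138, 134, 120, 112, 106, 122, 152, 148, 136, 137, 135, 133, 136, 131, 75, 59, 101, 129, 110, 109, 109]
[[ 0.5891 -0.1954  0.02  ]
 [ 0.5897 -0.3377  0.02  ]]
290 268 369 [ 0.59455653 -0.01913353  0.012     ]
310 269 368 [ 0.61728344 -0.02169562  0.012     ]
0.55 -0.01183063489699784
0.6 -0.017439033500792553
```

Emit:
step_arm:
  steps:
    - [-0.03,0.01,0.2,0,0,0,0.7]
    - [-0.03,0.01,0.5,0,0,0,0.7]
    - [-0.03,0.01,0.8,0,0,0,0.7]
    - [-0.03,0.01,1,0,0,0,0.7]
    - [-0.03,0.01,1.14,0,0,0,0.7]
    - [-0.03,0.01,1.2,0,0,0,0.7]
    - [-0.03,0.01,1.2,0,0,0,0.7]
    - [-0.03,0.01,1.2,0,0,0,0.7]

```text
t: 21.35
position: [0.5915, -0.2683, 0.1962]
tcp_rot: [2.224, 2.213, 0.001]
wrist_force: [-0.4, 0.3, -2.5]
gripper_width: 0.625
```

```bash
python3 - <<'E'
from h import *
plan(.5905,-.2677,.1902,89.8)
E
```

```text
t 21.35 pos [ 591.5 -268.3  196.2] az 89.71 toolz [ 0.003  -0.0021 -1.    ] F [-0.39  0.29 -2.53] w 0.625 j [-0.426  0.549 -0.193  0.826 -0.001 -0.421]
UNITS [ 0.011 -0.02   0.119] [ 0.028  0.02  -0.014]
```

Emit:
step_arm:
  steps:
    - [0,-0.02,0.03,0,0,0,0.7]
    - [0,-0.02,0.06,0,0,0,0.7]
    - [0,-0.02,0.08,0,0,0,0.7]
    - [0,-0.02,0.08,0,0,0,0.7]

```text
t: 21.75
position: [0.5904, -0.2682, 0.1921]
tcp_rot: [2.225, 2.213, 0.001]
wrist_force: [1.3, -0.5, -2.6]
gripper_width: 0.624
```

Emit:
step_arm:
  steps:
    - [0,0,0.02,0,0,0,0.7]
    - [0,0,0.02,0,0,0,0.7]

```text
t: 21.95
position: [0.5904, -0.2682, 0.191]
tcp_rot: [2.225, 2.214, 0.001]
wrist_force: [-0.6, 0.1, -1.8]
gripper_width: 0.629
```

Emit:
step_arm:
  steps:
    - [0,0,0.02,0,0,0,0.7]
    - [0,0,0.02,0,0,0,0.7]

```text
t: 22.15
position: [0.5905, -0.2682, 0.1902]
tcp_rot: [2.224, 2.213, 0.001]
wrist_force: [-0.9, -0.3, 0.5]
gripper_width: 0.629
```

Contact at the expected height. One small step more, then release slowly.

Emit:
step_arm:
  steps:
    - [0,0,0.01,0,0,0,0.7]
    - [0,0,0.01,0,0,0,0.7]

```text
t: 22.35
position: [0.5904, -0.2682, 0.1902]
tcp_rot: [2.224, 2.213, 0.001]
wrist_force: [-3.0, -0.0, 4.6]
gripper_width: 0.625
```

Emit:
step_arm:
  steps:
    - [0,0,0,0,0,0,0.34]
    - [0,0,0,0,0,0,0.3]
    - [0,0,0,0,0,0,0.25]
    - [0,0,0,0,0,0,0.2]
    - [0,0,0,0,0,0,0.15]
    - [0,0,0,0,0,0,0.15]

```text
t: 22.95
position: [0.5905, -0.2683, 0.1901]
tcp_rot: [2.224, 2.213, 0.001]
wrist_force: [0.6, 0.2, 0.4]
gripper_width: 0.848
```

Emit:
step_arm:
  steps:
    - [0,0,-0.2,0,0,0,0.15]
    - [0,0,-0.5,0,0,0,0.15]
    - [0,0,-1,0,0,0,0.15]
    - [0,0,-1.5,0,0,0,0.1]
    - [0,0,-2,0,0,0,0]
    - [0,0,-2.5,0,0,0,0]
    - [0,0,-3,0,0,0,0]
    - [0,0,-3.5,0,0,0,0]
    - [0,0,-3.8,0,0,0,0]
    - [0,0,-3.8,0,0,0,0]

```text
t: 23.95
position: [0.5906, -0.2682, 0.3846]
tcp_rot: [2.22, 2.209, 0.005]
wrist_force: [0.7, 0.5, -0.5]
gripper_width: 0.998
```

```bash
python3 - <<'E'
from rackfit import *
plan(.59,-.2677,.4,89.8);fit('w12',.051)
s=ctrl.sense();c=cam('wrist',s)
im,d=ctrl.snapshot('side');cv2.imwrite('pics/s12.png',cv2.resize(im[180:400,210:510],(800,587),interpolation=cv2.INTER_CUBIC));cv2.imwrite('pics/side12.png',im)
E
```

```text
t 23.95 pos [ 590.6 -268.2  384.6] az 89.71 toolz [ 0.009  -0.0047 -0.9999] F [ 0.75  0.46 -0.49] w 0.998 j [-4.260e-01  4.080e-01  4.200e-02  1.194e+00 -1.000e-03 -4.210e-01]
UNITS [ 0.008 -0.009 -0.309] [ 0.086  0.044 -0.014]
3257 ((589.817138671875, -268.8836669921875), (53.098567962646484, 108.02103424072266), 89.75960540771484) 0.0506024184654405 [[535.7000122070312, -295.20001220703125], [643.7000122070312, -295.70001220703125], [643.9000244140625, -242.60000610351562], [535.9000244140625, -242.10000610351562]]
slope deg [-0.12493382 -0.03279279] 0.05038228804387877
```

View pics/w12.png

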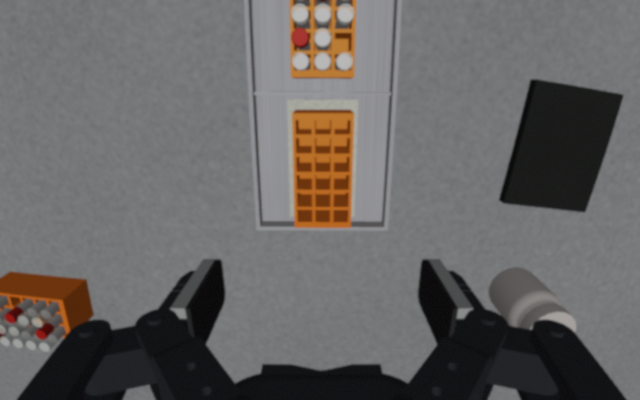

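View pics/s12.png

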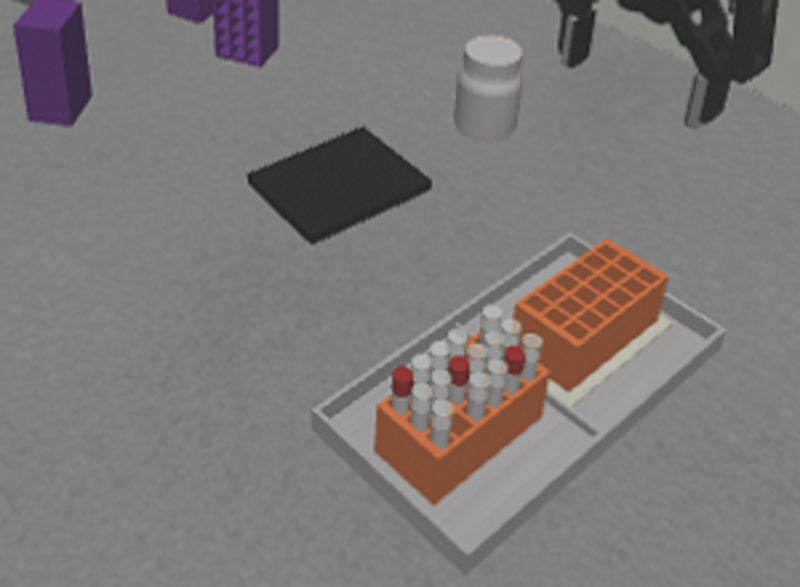

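```bash
python3 - <<'E'
from h import *
a=cv2.imread('pics/side0.png').astype(int);b=cv2.imread('pics/side12.png').astype(int)
D=abs(a-b).max(2)
for n,(y0,y1,x0,x1) in dict(jar=(190,235,378,410),full=(290,365,348,402),box=(148,182,205,255)).items(): print(n,D[y0:y1,x0:x1].mean().round(2),(D[y0:y1,x0:x1]>30).sum())
print(ctrl.sense()['qvel'].round(3)); print(ctrl.finish_job())
E
```

```text
jar 11.3 0
full 11.88 0
box 12.33 36
[ 0.001  0.022 -0.029 -0.005  0.002  0.   ]
the job is handed in; nothing more can be done
None
```

The rack now lies flat on the white liner, holes up, and I handed the job in at about 24 s.

**What I did**
- I gripped the orange rack across its 54 mm width and carried it upright to the pad.
- I eased it forward until it touched the near edge (2.6 N) and set it down with its holes facing the robot. Then I let go; it stood by itself and the camera showed it square to the edge.
- I tipped it with the closed fingers. It landed flat on the pad, holes up, about 30 mm over the near edge, and lay untouched for about 2 s.
- I picked it up again, set it down on the liner until contact (about 5 N), released it and backed off.

**Last checks**
- **Rack:** centre at (590, −269) mm, top at 50.6 mm against 51 mm expected, level to about 0.1°. It is within about 0.1° of the liner's lengthwise direction, and liner shows along both long sides.
- **Bystanders:** the jar and full rack look unchanged in before/after side pictures. The grey box region had 36 changed pixels. I did not look into these, but the arm only worked near the box's neighbour, the rack's starting spot.
- **Disagreement:** the cameras differed by about 3 mm on the liner's sideways position. The wrist camera gave y = −269.8 mm, while the side camera and the tray rim seen from above gave about −266. I placed the rack in between, so it is within about 2 mm of the liner's middle by each camera.

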